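Set the display stand's sliding leg to its mark and shut the cam lever

TASK

Take hold of the cross bar at the end of the display stand's sliding leg and push the leg in against its spring until the blue ring just meets the mouth of the black collar. Without letting the leg spring back, swing the red cam lever all the way shut against the collar, and finish like that: the leg still held at its mark in the gripper and the lever shut; do not let go. Leave the green crystal, the tin and the tealight where they stand.

Things in the scene. Friction and masses are not known exactly. Their poses are not given: they have to be found in the camera images.
- stand: Telescopic display-stand tube in a light wooden cradle, fixed. Origin on the counter under the mouth of the black collar. Tube axis level, 45 mm up, along the stand's y: cradle (70 mm wide) at y +15 to +178, leg comes out towards -y, lever on the -x side. Collar 28 mm wide, y 0 to +28, top at z 61 mm; nothing is higher than 80 mm.
- mouth (a point): centre of the collar's mouth, where the 16 mm leg comes out (stand frame 0, 0, 45 mm).
- leg (a joint): Slide of the leg, m. 0 = the mark: the blue ring (4 mm wide) lies just outside the collar, its edge meeting the mouth. Positive = further out (stop at 0.05), negative = ring inside the collar (stop at -0.007). A spring pushes the leg outward with about 4 N always, so it starts fully out and springs out when released; the shut lever does not hold it either.
- ring (a point): centre of the blue ring on the leg's axis (2 mm outside the mouth when at the mark); it travels with the leg.
- foot_bar: Level round steel bar, 12 mm thick, 168 mm long along the stand's x, across the leg's outer end like a T. Origin at its middle, on the leg axis, 45 mm up, at stand y = -(60 mm + leg value). 20 mm thick hub at its middle. Pinch it with the fingers closing along the leg; with the grip eased 2 or 3 mm they slide along it, e.g. from its -x end (outside the open lever) towards the leg.
- lever (a joint): Red cam lever, rad; hinge line parallel to the leg, 30 mm up, at stand x = -18 mm. 0 = shut, upright beside collar and leg; positive = tipped out to the stand's -x (open, starts at 0.45 to 0.6, stop 0.6). Hinge friction (0.05 N m) keeps it where it is put. Shut, its outer face is at stand x = -21 mm, its thumb lip along the top at -24 mm.
- lever_tip (a point): Top edge of the lever's paddle, 44 mm from the hinge line, at stand y = -36 mm. The paddle is 6 mm thick and spans stand y +28 to -47 mm, overhanging beside the leg; with the leg at its mark it ends 7 mm short of the cross bar, so a finger between bar and collar, moved from the -x side towards the leg, pushes it shut.
- jade: green pointed crystal, 36 x 32 x 69 mm, standing beyond the cross bar; origin under its middle. Leave alone.
- tin: round salve tin with dark lid, 53 mm wide, 22 mm high, beside the cradle; origin under its middle. Leave alone.
- tealight: tealight in a metal cup, 40 mm wide, 21 mm high, beside the cradle; origin under its middle. Leave alone.

How it is judged:
By the outcome, as a careful person would: the job done as asked, in the order asked, and still so for the second after the job is handed in, while the arm keeps its last pose, push and grip.
It also fails if it takes over 38 s, if anything falls off the work surface, if the arm or the gripper's body presses on something with over 40 N, if the wrist force passes 120 N, or if a joint passes its speed limit or range.

ROBOT

A 6-joint arm with a two-finger parallel gripper is mounted at the origin on a cart in front of the work surface, level with it; the furniture and walls round the work are solid. World frame = base frame: x ahead of the robot, y to its left, z up, the work surface at z = 0. Lengths are in m, angles in rad, forces in N, time in s.
With the tool pointing down it reaches from about 0.25 to 0.775 m from the base axis. Payload 4 kg.
Tool frame: the origin (TCP) lies on the centre line of the jaws, within the pads' length; the fingertips stand 8 mm ahead of it and the grasp point (between the pads) lies 11 mm behind it; z points along the fingers, y is the direction in which the jaws open and shut (so a half turn about z gives the same grasp; the last joint's range is limited). The gripper opens to 94 mm and grips with 3 to 60 N. Pads are 16 mm wide; open, the fingers measure 119 mm over their backs; the gripper's body (75 mm by 177 mm) begins 78 mm behind the grasp point.
Start: joints at [-1.277, 0.087, 1.371, -0, 1.684, -0.103], TCP at [0.213, -0.507, 0.214] pointing down, gripper open.
Joint ranges: [-3.1, 3.1], [-0.76, 2.03], [0.27, 2.55], [-1.08, 4.22], [0.17, 2.65], [-2.57, 2.57]. Speed limits (rad/s): [2.79, 2.79, 3.14, 3.14, 3.14, 3.14].

INTERFACE

Orientations are given as [roll, pitch, yaw] about the fixed x, y, z axes, in that order (R = Rz(yaw) Ry(pitch) Rx(roll)).
In Python, from bench import * gives the robot as it stands.
- The arm moves only by the tool step_arm, never from a script. Its argument "steps" is a list of rows, each an object of numbers: "jaw": the opening, from 0 (shut) to 1 (fully open); "tx", "ty", "tz": the shift along the tool's x, y, z in m; "ax", "ay", "az": the turn, a rotation vector about the tool's x, y, z in rad. In form: [{"jaw": .., "tx": .., "ty": .., "tz": .., "ax": .., "ay": .., "az": ..}, ...]. A call has 1 to 8 rows; each row is the pose to reach, as a shift and turn from the pose measured when the call began, along the tool's axes at that moment; what a row does not reach only later rows make up. A row lasts 1/10 s, in which the tool goes at most 50 mm and 8.59 degrees, less where a joint would pass 70% of its speed; a pose out of reach is approached as far as the arm can. A call with a gripper value outside its range is refused whole. The fingers move at their own pace and stop on an object; the grip force is fixed at half the most. Time passes only in rows, so rows that repeat a pose let the fingers close. It gives the time, the measured TCP pose, the force and the opening at its end, in the units of the state.
- get_obs(): the state, without advancing time (a new reading comes with each control period).
- snapshot(name): name is "scene" or "top" or "wrist"; returns (picture, depth): 420x560x3 uint8, red, green, blue; 420x560 float32, m along the optical axis (not along the pixel's ray), 0 where there is no reading.
- camera_model(name): a dict with "intrinsics" (3x3 intrinsics, pixels), "origin" and "orientation" of the camera in the world. Camera axes: x right, y down, z forward; pixel columns grow to the right and rows downward; lengths in m; the calibration is good to about 2 mm. A picture is of the moment at which its call begins: read the wrist's pose just before it. camera_model takes no time and is no camera call; for the wrist camera it gives the pose at the moment of the call.
- close_job(): hands the job in, once; it reports no verdict.
Trained networks look in the newest picture that a camera, given by its name, has taken for a name from the list of things; names that differ only in an ending like _2 or _b are one class to them, and where a whole thing is asked for, a point or a joint stands for the part that bears it (a point fixed in the world has none). Each returns a list of dicts, best first, with "confidence" (0 to 1); they miss things now and then, are a little off and sometimes report something else, mostly with a low value. They report only what shows in the picture. A call takes as long as a camera call.
- silhouettes(camera, query): "pixels" (420x560 bool, what is visible of it) and "rect" ([left, top, right, bottom] in pixels, round what is visible of it).
The state is a dict: "time": time; "joint_positions": joint angles; "qvel": joint speeds; "joint_torque": joint torques, N m; "tool_pos": TCP position; "ee_rot": TCP orientation; "wrist_force": force on the tool from outside, world axes, zero at the start; "wrist_torque": the same for the moment, N m; "width": finger opening in m.
Only numpy, scipy, OpenCV 4.12 (cv2) and the standard library are available. Lean on these libraries where they do the work, as an engineer would, in place of code of your own. Each camera call takes 0.05 s, during which the arm holds its last target. There are 200 camera calls.

## Working session

There is one attempt and no reset: what is moved stays moved. The work goes in short steps, Python scripts to look and compute and a tool call to move; the robot and the scene stay as the last step left them, time stands still between calls to the robot, and variables do not carry over. Pictures are saved under pics/ and viewed, about 8 in all and at most 12, crops included, and the job is handed in when it is done.

Besides the shell and the picture viewer there is one more tool, called after "Call:" as name(argument=value, ...), one argument or row to a line, values as JSON. step_arm: Moves the arm, as the interface text tells. Its arguments: {"type":"object","properties":{"steps":{"type":"array"}},"required":["steps"]}

```bash
mkdir -p pics; ls; cat > h.py <<'E'
from bench import *
import numpy as np, cv2
from scipy.spatial.transform import Rotation as R
def snap(cam,fn=None):
    m=camera_model(cam); p,d=snapshot(cam)
    if fn: cv2.imwrite('pics/'+fn,p[:,:,::-1])
    return p,d,m
def Rm(m):
    o=np.array(m['orientation'])
    return o if o.shape==(3,3) else R.from_euler('xyz',o).as_matrix()
def world(m,d,mask):
    v,u=np.nonzero(mask&(d>0)); z=d[v,u]; K=np.array(m['intrinsics'])
    c=np.c_[(u-K[0,2])/K[0,0]*z,(v-K[1,2])/K[1,1]*z,z]
    return c@Rm(m).T+np.array(m['origin'])
E
python3 - <<'E'
from h import *
print(get_obs())
for c in ['scene','top']:
    p,d,m=snap(c,c+'0.png'); print(c,m)
    for q in ['stand','foot_bar','lever','ring','leg','jade','tin','tealight']:
        for s in silhouettes(c,q)[:2]:
            w=world(m,d,s['pixels'])
            if len(w): print(q,round(s['confidence'],2),s['rect'],len(w),np.median(w,0).round(3),np.percentile(w,2,axis=0).round(3),np.percentile(w,98,axis=0).round(3))
a=cv2.imread('pics/scene0.png');b=cv2.imread('pics/top0.png')
E
```

```text
pics
{'time': 0.0, 'joint_positions': array([-1.27706037e+00,  8.79381676e-02,  1.37222455e+00,  7.12664927e-06,
        1.68358966e+00, -1.03124863e-01]), 'qvel': array([-7.75324671e-05, -1.49328879e-03,  1.29303171e-03,  1.43664751e-03,
       -1.20022568e-03,  4.40023417e-04]), 'joint_torque': array([ 2.40994952e-03, -3.40182459e+01, -3.02423108e+01,  7.17304135e-02,
        3.30459606e-02, -1.84175351e-04]), 'tool_pos': array([ 0.2124225 , -0.50675815,  0.21232843]), 'ee_rot': array([-3.13944513e+00, -2.29372042e-04,  3.96861370e-01]), 'wrist_force': array([ 0.15054416, -0.64914291, -0.81008783]), 'wrist_torque': array([ 0.02837664,  0.03236449, -0.00801026]), 'width': 0.09414801029711022}
scene {'intrinsics': array([[545.41126821,   0.        , 281.24367071],
       [  0.        , 545.41126821, 215.78726018],
       [  0.        ,   0.        ,   1.        ]]), 'origin': array([0.12804028, 0.56585427, 0.84314056]), 'orientation': array([-2.43470447, -0.00504202, -2.51126249])}
stand 0.73 [225.1, 161.3, 328.7, 300.5] 4119 [0.516 0.075 0.044] [ 0.476 -0.11   0.   ] [0.619 0.183 0.
[... 1754 characters left out ...]
002  0.061] [ 0.495 -0.039  0.032] [0.525 0.031 0.071]
lever 0.34 [203.8, 158.1, 339.2, 241.6] 2867 [0.52  0.061 0.047] [ 0.477 -0.109  0.   ] [0.628 0.174 0.067]
ring 0.61 [281.9, 158.6, 335.0, 225.8] 541 [ 0.556 -0.081  0.05 ] [ 0.496 -0.113  0.044] [0.639 0.004 0.056]
leg 0.74 [281.6, 155.6, 337.8, 225.0] 662 [ 0.556 -0.084  0.05 ] [ 0.498 -0.117 -0.001] [0.641 0.004 0.056]
jade 0.68 [360.7, 176.9, 379.1, 197.4] 211 [ 0.583 -0.206  0.051] [ 0.572 -0.225 -0.   ] [ 0.606 -0.194  0.066]
tin 0.59 [230.6, 243.0, 249.7, 265.2] 398 [0.424 0.112 0.021] [0.401 0.088 0.004] [0.449 0.136 0.027]
tealight 0.69 [258.7, 243.1, 274.6, 261.6] 211 [0.438 0.047 0.013] [0.421 0.028 0.007] [0.457 0.064 0.019]
```

```bash
python3 - <<'E'
from h import *
a=cv2.imread('pics/scene0.png')[110:320,180:380];b=cv2.imread('pics/top0.png')[120:290,180:400]
f=lambda x:cv2.resize(x,(400*1,int(x.shape[0]*400/x.shape[1])),interpolation=cv2.INTER_CUBIC)
a,b=f(a),f(b);h=max(len(a),len(b));c=np.zeros((h,800,3),np.uint8);c[:len(a),:400]=a;c[:len(b),400:]=b
cv2.imwrite('pics/c0.png',c)
E
```

```text
(no output)
```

View pics/c0.png

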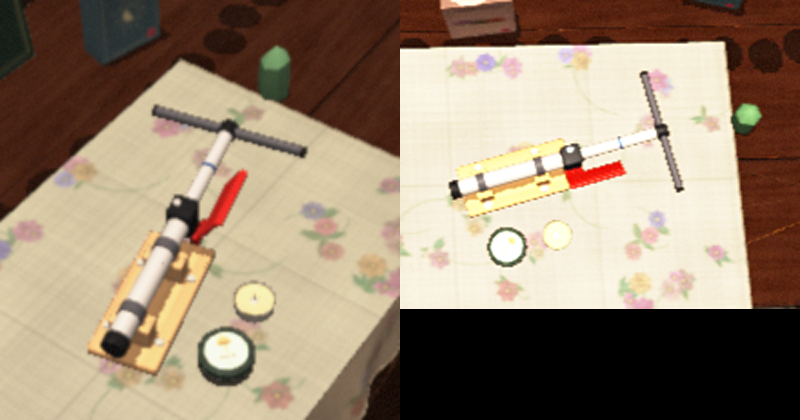

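```bash
python3 - <<'E'
from h import *
for c in ['scene','top']:
    p,d,m=snap(c)
    hsv=cv2.cvtColor(p,cv2.COLOR_RGB2HSV)
    W=lambda q:world(m,d,silhouettes(c,q)[0]['pixels'])
    b=W('foot_bar'); b=b[(b[:,2]>.04)&(b[:,2]<.06)]
    s=W('stand'); s=s[(s[:,2]>.04)]
    # bar: robust line
    def line(P):
        for _ in range(6):
            l=cv2.fitLine(P[:,:2].astype(np.float32),cv2.DIST_HUBER,0,1e-4,1e-4).ravel(); n=np.array([-l[1],l[0]]); r=(P[:,:2]-l[2:])@n
            P=P[abs(r)<.009]
        t=(P[:,:2]-l[2:])@l[:2]; return l,t.min(),t.max(),len(P)
    l,t0,t1,n=line(b); print(c,'bar',l.round(4),(l[2:]+t0*l[:2]).round(4),(l[2:]+t1*l[:2]).round(4),n,'ang',np.arctan(l[1]/l[0]).round(4))
    u=l[:2]*np.sign(l[0])  # stand +x direction
    v=np.array([-u[1],u[0]])
    mid=l[2:]+(t0+t1)/2*l[:2]
    # leg+tube top near axis
    for _ in range(3):
        x=(s[:,:2]-mid)@u; y=(s[:,:2]-mid)@v
        k=(abs(x)<.02)&(y>.02)&(s[:,2]>.046)
        pf=np.polyfit(y[k],x[k],1)
    print('axis x vs y',pf.round(4),k.sum(),'z leg',np.percentile(s[k,2],[10,50,90]).round(4))
    blue=(abs(hsv[...,0].astype(int)-110)<14)&(hsv[...,1]>100)&silhouettes(c,'stand')[0]['pixels']
    w=world(m,d,blue)
    L=lambda w:np.c_[(w[:,:2]-mid)@u,(w[:,:2]-mid)@v,w[:,2]].round(4)
    w=w[abs(L(w)[:,0])<.02]
    print('blue',len(w),np.median(L(w),0) if len(w) else 0)
    red=(hsv[...,0]<8)&(hsv[...,1]>200)&silhouettes(c,'stand')[0]['pixels']|silhouettes(c,'lever')[0]['pixels']
    w=L(world(m,d,red)); print('lever',np.percentile(w,[2,50,98],axis=0).round(4))
    print('mid',mid,'jade',np.median(L(W('jade')),0))
E
```

```text
scene bar [ 0.9669  0.2553  0.5731 -0.0871] [ 0.4885 -0.1094] [ 0.6497 -0.0668] 374 ang 0.2581
axis x vs y [-0.002  -0.0007] 1262 z leg [0.0491 0.0539 0.0592]
blue 0 0
lever [[-0.0439  0.0608  0.0116]
 [-0.0332  0.1084  0.0615]
 [-0.0127  0.1346  0.07  ]]Traceback (most recent call last):
  File "<stdin>", line 31, in <module>
  File "<stdin>", line 5, in <lambda>
IndexError: list index out of range
```

Call:
step_arm(
  steps=[
    {"jaw": 0.5, "tx": 0.427, "ty": -0.258, "tz": 0.05, "az": 0.139},
    {"jaw": 0.5, "tx": 0.427, "ty": -0.258, "tz": 0.05, "az": 0.139},
    {"jaw": 0.5, "tx": 0.427, "ty": -0.258, "tz": 0.05, "az": 0.139},
    {"jaw": 0.5, "tx": 0.427, "ty": -0.258, "tz": 0.05, "az": 0.139},
    {"jaw": 0.5, "tx": 0.427, "ty": -0.258, "tz": 0.05, "az": 0.139},
    {"jaw": 0.5, "tx": 0.427, "ty": -0.258, "tz": 0.05, "az": 0.139},
    {"jaw": 0.5, "tx": 0.427, "ty": -0.258, "tz": 0.05, "az": 0.139},
    {"jaw": 0.5, "tx": 0.427, "ty": -0.258, "tz": 0.05, "az": 0.139},
  ],
)

```text
invalid input
```

Call:
step_arm(
  steps=[
    {"jaw": 0.5, "tx": 0.427, "ty": -0.258, "tz": 0.05, "ax": 0, "ay": 0, "az": 0.139},
    {"jaw": 0.5, "tx": 0.427, "ty": -0.258, "tz": 0.05, "ax": 0, "ay": 0, "az": 0.139},
    {"jaw": 0.5, "tx": 0.427, "ty": -0.258, "tz": 0.05, "ax": 0, "ay": 0, "az": 0.139},
    {"jaw": 0.5, "tx": 0.427, "ty": -0.258, "tz": 0.05, "ax": 0, "ay": 0, "az": 0.139},
    {"jaw": 0.5, "tx": 0.427, "ty": -0.258, "tz": 0.05, "ax": 0, "ay": 0, "az": 0.139},
    {"jaw": 0.5, "tx": 0.427, "ty": -0.258, "tz": 0.05, "ax": 0, "ay": 0, "az": 0.139},
    {"jaw": 0.5, "tx": 0.427, "ty": -0.258, "tz": 0.05, "ax": 0, "ay": 0, "az": 0.139},
    {"jaw": 0.5, "tx": 0.427, "ty": -0.258, "tz": 0.05, "ax": 0, "ay": 0, "az": 0.139},
  ],
)

```text
time: 2.05
tool_pos: [0.4481, -0.184, 0.1738]
ee_rot: [3.141, -0.001, 0.258]
wrist_force: [0.2, 0.3, -0.0]
width: 0.0473
```

Call:
step_arm(
  steps=[
    {"jaw": 0.5, "tx": 0.077, "ty": -0.062, "tz": 0.03, "ax": 0, "ay": 0, "az": 0},
    {"jaw": 0.5, "tx": 0.077, "ty": -0.062, "tz": 0.03, "ax": 0, "ay": 0, "az": 0},
    {"jaw": 0.5, "tx": 0.077, "ty": -0.062, "tz": 0.03, "ax": 0, "ay": 0, "az": 0},
    {"jaw": 0.5, "tx": 0.077, "ty": -0.062, "tz": 0.03, "ax": 0, "ay": 0, "az": 0},
  ],
)

```text
time: 2.45
tool_pos: [0.5068, -0.1034, 0.143]
ee_rot: [3.141, 0.001, 0.261]
wrist_force: [-0.2, 0.1, -0.2]
width: 0.0467
```

```bash
cat > wr.py <<'E'
import sys
from h import *
o=get_obs(); print(o['time'],o['tool_pos'].round(4),o['ee_rot'].round(4),o['wrist_force'].round(1),o['width'].round(4))
p,d,m=snap('wrist',sys.argv[1]); print(m['origin'],m['orientation'])
Q=R.from_euler('xyz',o['ee_rot']).as_matrix()
for q in sys.argv[2:]:
    for s in silhouettes('wrist',q)[:1]:
        w=world(m,d,s['pixels']); t=(w-o['tool_pos'])@Q
        print(q,round(s['confidence'],2),s['rect'],len(w)); print(np.percentile(t,[2,50,98],axis=0).round(4),'wz',np.percentile(w[:,2],[50,98]).round(4))
E
python3 wr.py w1.png foot_bar lever
```

```text
Traceback (most recent call last):
  File "wr.py", line 3, in <module>
    o=get_obs(); print(o['time'],o['tool_pos'].round(4),o['ee_rot'].round(4),o['wrist_force'].round(1),o['width'].round(4))
                                                                                                       ^^^^^^^^^^^^^^^^
AttributeError: 'float' object has no attribute 'round'
```

```bash
sed -i "s/o\['width'\].round(4)/round(o['width'],4)/" wr.py
python3 wr.py w1.png foot_bar lever
```

```text
2.45 [ 0.5068 -0.1034  0.143 ] [3.1412e+00 1.1000e-03 2.6070e-01] [-0.2  0.1 -0.2] 0.0467
[ 0.56927026 -0.08520511  0.3143238 ] [ 2.91154334e+00  1.16773029e-03 -1.31062251e+00]
foot_bar 0.81 [129.8, 0.0, 302.6, 236.3] 7833
[[-0.0121 -0.102   0.0882]
 [ 0.0658 -0.0011  0.0922]
 [ 0.138   0.0106  0.1415]] wz [0.0508 0.0547]
lever 0.7 [86.2, 139.6, 201.7, 192.8] 4227
[[ 0.0219 -0.1314  0.0737]
 [ 0.0333 -0.0988  0.0839]
 [ 0.0483 -0.06    0.1079]] wz [0.059  0.0692]
```

View pics/w1.png

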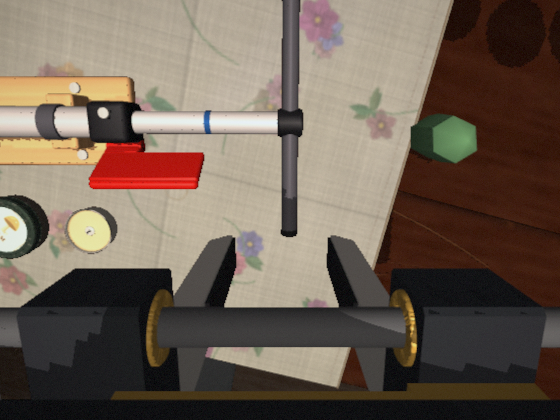

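Call:
step_arm(
  steps=[
    {"jaw": 0.4, "tx": 0.003, "ty": -0.001, "tz": 0.05, "ax": 0, "ay": 0, "az": 0},
    {"jaw": 0.4, "tx": 0.003, "ty": -0.001, "tz": 0.09, "ax": 0, "ay": 0, "az": 0},
    {"jaw": 0.4, "tx": 0.003, "ty": -0.001, "tz": 0.108, "ax": 0, "ay": 0, "az": 0},
    {"jaw": 0.4, "tx": 0.003, "ty": -0.001, "tz": 0.108, "ax": 0, "ay": 0, "az": 0},
    {"jaw": 0.05, "tx": 0.003, "ty": -0.001, "tz": 0.108, "ax": 0, "ay": 0, "az": 0},
    {"jaw": 0.05, "tx": 0.003, "ty": -0.001, "tz": 0.108, "ax": 0, "ay": 0, "az": 0},
    {"jaw": 0.05, "tx": 0.003, "ty": -0.001, "tz": 0.108, "ax": 0, "ay": 0, "az": 0},
    {"jaw": 0.05, "tx": 0.003, "ty": -0.001, "tz": 0.108, "ax": 0, "ay": 0, "az": 0},
  ],
)

```text
time: 3.4
tool_pos: [0.5112, -0.1062, 0.0388]
ee_rot: [3.134, -0.005, 0.256]
wrist_force: [0.4, -4.3, 3.8]
width: 0.0114
```

```bash
python3 wr.py w2.png foot_bar
```

```text
3.4 [ 0.5112 -0.1062  0.0388] [ 3.1343 -0.0048  0.2559] [ 0.4 -4.3  3.8] 0.0114
[ 0.57245651 -0.08743343  0.21046846] [ 2.91737098 -0.00578438 -1.31543122]
foot_bar 0.98 [21.8, 0.0, 301.8, 306.6] 17411
[[-0.0136 -0.1057 -0.0158]
 [ 0.0613 -0.0099 -0.0122]
 [ 0.108   0.0039 -0.0075]] wz [0.0511 0.0548]
```

View pics/w2.png

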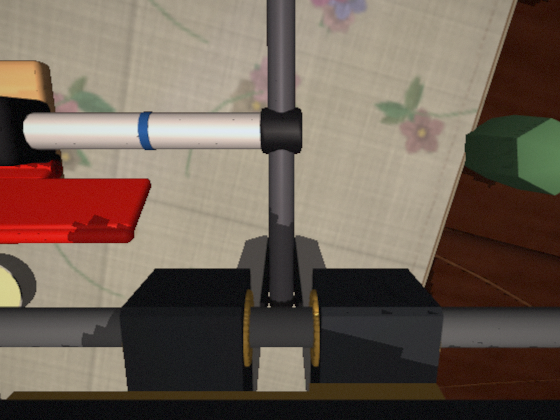

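Call:
step_arm(
  steps=[
    {"jaw": 0.05, "tx": 0, "ty": -0.012, "tz": 0, "ax": 0, "ay": 0, "az": 0},
    {"jaw": 0.05, "tx": 0, "ty": -0.024, "tz": 0, "ax": 0, "ay": 0, "az": 0},
    {"jaw": 0.05, "tx": 0, "ty": -0.036, "tz": 0, "ax": 0, "ay": 0, "az": 0},
    {"jaw": 0.05, "tx": 0, "ty": -0.045, "tz": 0, "ax": 0, "ay": 0, "az": 0},
    {"jaw": 0.05, "tx": 0, "ty": -0.047, "tz": 0, "ax": 0, "ay": 0, "az": 0},
    {"jaw": 0.05, "tx": 0, "ty": -0.047, "tz": 0, "ax": 0, "ay": 0, "az": 0},
  ],
)

```text
time: 4.1
tool_pos: [0.4992, -0.0607, 0.0388]
ee_rot: [3.134, -0.005, 0.257]
wrist_force: [0.0, -4.5, 1.7]
width: 0.011
```

```bash
python3 wr.py w3.png foot_bar
```

```text
4.1 [ 0.4992 -0.0607  0.0388] [ 3.134  -0.0045  0.2565] [ 0.  -4.5  1.7] 0.011
[ 0.56053706 -0.0418555   0.21045887] [ 2.9171047  -0.00605152 -1.31485701]
foot_bar 0.81 [134.3, 0.0, 300.9, 304.2] 12959
[[-0.0147 -0.0593 -0.016 ]
 [ 0.0609 -0.005  -0.012 ]
 [ 0.1091  0.0043 -0.0078]] wz [0.0509 0.055 ]
```

View pics/w3.png

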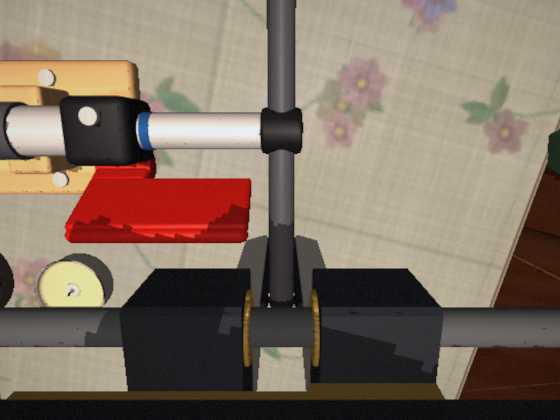

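```bash
python3 - <<'E'
from h import *
a=cv2.imread('pics/w2.png')[90:170,110:200];b=cv2.imread('pics/w3.png')[90:170,110:200]
cv2.imwrite('pics/c3.png',cv2.resize(np.hstack([a,b]),None,fx=4.4,fy=4.4,interpolation=cv2.INTER_NEAREST))
E
```

```text
(no output)
```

View pics/c3.png

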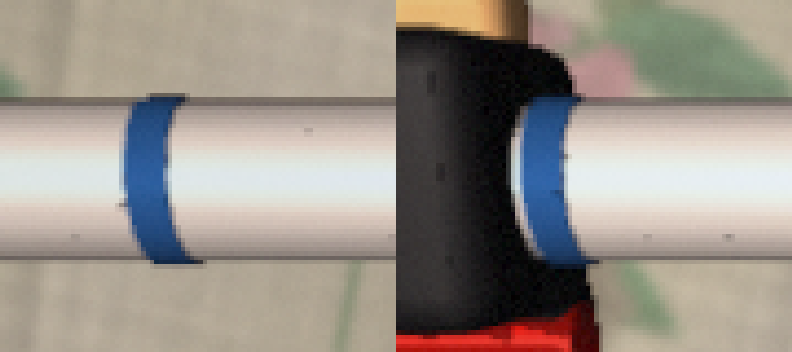

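Call:
step_arm(
  steps=[
    {"jaw": 0.05, "tx": 0, "ty": -0.0011, "tz": 0, "ax": 0, "ay": 0, "az": 0},
    {"jaw": 0.05, "tx": 0, "ty": -0.002, "tz": 0, "ax": 0, "ay": 0, "az": 0},
    {"jaw": 0.155, "tx": 0, "ty": -0.0025, "tz": 0.001, "ax": 0, "ay": 0, "az": 0},
    {"jaw": 0.155, "tx": 0, "ty": -0.0025, "tz": 0.001, "ax": 0, "ay": 0, "az": 0},
    {"jaw": 0.155, "tx": 0, "ty": -0.0025, "tz": 0.001, "ax": 0, "ay": 0, "az": 0},
  ],
)

```text
time: 4.7
tool_pos: [0.4991, -0.0587, 0.038]
ee_rot: [3.134, -0.006, 0.256]
wrist_force: [0.6, -4.5, 3.3]
width: 0.0149
```

```bash
cat > rg.py <<'E'
import sys
from h import *
o=get_obs(); print(o['time'],o['tool_pos'].round(4),o['ee_rot'].round(4),o['wrist_force'].round(1),o['wrist_torque'].round(2),round(o['width'],4))
p,d,m=snap('wrist',sys.argv[1]); Q=R.from_euler('xyz',o['ee_rot']).as_matrix()
hsv=cv2.cvtColor(p,cv2.COLOR_RGB2HSV)
T=lambda k:(world(m,d,k)-o['tool_pos'])@Q
pr=lambda n,k:print(n,k.sum(),np.percentile(T(k),[2,50,98],axis=0).round(4).tolist())
blue=(abs(hsv[...,0].astype(int)-107)<9)&(hsv[...,1]>120); blue[:, :100]=0; blue[:80]=0; blue[200:]=0; blue[:,200:]=0
pr('ring',blue); v,u=np.nonzero(blue); print('ring px',u.min(),u.max(),v.min(),v.max())
for q in ['lever']:
    s=silhouettes('wrist',q)
    if s: pr(q,s[0]['pixels'])
r=(v.min()+v.max())//2
print([tuple(int(t) for t in p[r,c]) for c in range(128,158)])
cv2.imwrite('pics/c_'+sys.argv[1],cv2.resize(cv2.imread('pics/'+sys.argv[1])[80:280,90:310],None,fx=2.9,fy=2.9,interpolation=cv2.INTER_CUBIC))
E
python3 rg.py w4.png
```

```text
4.7 [ 0.4991 -0.0587  0.038 ] [ 3.1338 -0.0055  0.2556] [ 0.6 -4.5  3.3] [-0.78 -0.14 -0.  ] 0.0149
ring 402 [[0.0491, -0.062, -0.0169], [0.0612, -0.0585, -0.0144], [0.0693, -0.0564, 0.0015]]
ring px 132 157 101 173
lever 12165 [[0.0175, -0.0862, -0.0314], [0.0288, -0.0533, -0.0216], [0.0428, -0.0152, 0.0018]]
[(44, 39, 41), (38, 35, 36), (30, 28, 28), (25, 22, 25), (21, 20, 19), (15, 16, 17), (8, 6, 4), (16, 14, 15), (11, 8, 9), (10, 5, 10), (9, 6, 9), (10, 5, 6), (83, 82, 81), (89, 103, 136), (42, 93, 153), (42, 92, 153), (46, 94, 155), (45, 92, 154), (44, 92, 153), (43, 93, 154), (46, 94, 155), (45, 93, 154), (36, 79, 131), (177, 175, 173), (233, 228, 219), (233, 228, 220), (233, 228, 219), (234, 229, 221), (234, 228, 221), (233, 228, 220)]
```

Call:
step_arm(
  steps=[
    {"jaw": 0.155, "tx": 0.006, "ty": -0.0003, "tz": 0, "ax": 0, "ay": 0, "az": 0},
    {"jaw": 0.155, "tx": 0.012, "ty": -0.0003, "tz": 0, "ax": 0, "ay": 0, "az": 0},
    {"jaw": 0.155, "tx": 0.018, "ty": -0.0003, "tz": 0, "ax": 0, "ay": 0, "az": 0},
    {"jaw": 0.155, "tx": 0.023, "ty": -0.0003, "tz": 0, "ax": 0, "ay": 0, "az": 0},
    {"jaw": 0.155, "tx": 0.026, "ty": -0.0003, "tz": 0, "ax": 0, "ay": 0, "az": 0},
    {"jaw": 0.155, "tx": 0.026, "ty": -0.0003, "tz": 0, "ax": 0, "ay": 0, "az": 0},
  ],
)

```text
time: 5.4
tool_pos: [0.5219, -0.0523, 0.0366]
ee_rot: [3.135, 0.001, 0.256]
wrist_force: [-2.4, -6.0, 0.6]
width: 0.0149
```

```bash
python3 rg.py w5.png
```

```text
5.4 [ 0.5219 -0.0523  0.0366] [3.1346e+00 9.0000e-04 2.5570e-01] [-2.4 -6.   0.6] [-1.04  0.44 -0.01] 0.0149
ring 345 [[0.0326, -0.0618, -0.019], [0.0401, -0.0585, -0.0164], [0.0497, -0.0563, -0.0087]]
ring px 105 157 154 199
lever 8635 [[0.0104, -0.085, -0.0397], [0.0177, -0.0499, -0.0337], [0.0208, -0.0147, -0.0076]]
[(52, 48, 48), (51, 47, 49), (45, 44, 44), (42, 41, 41), (37, 34, 35), (31, 30, 31), (23, 22, 23), (21, 18, 21), (19, 19, 18), (17, 16, 20), (14, 14, 14), (2, 0, 7), (5, 4, 3), (10, 11, 10), (10, 11, 8), (15, 15, 14), (14, 24, 41), (28, 62, 102), (38, 81, 134), (43, 85, 142), (37, 82, 138), (42, 83, 140), (39, 83, 139), (39, 83, 141), (39, 84, 141), (38, 77, 130), (123, 122, 137), (191, 177, 171), (214, 198, 187), (211, 194, 184)]
```

View pics/c_w5.png

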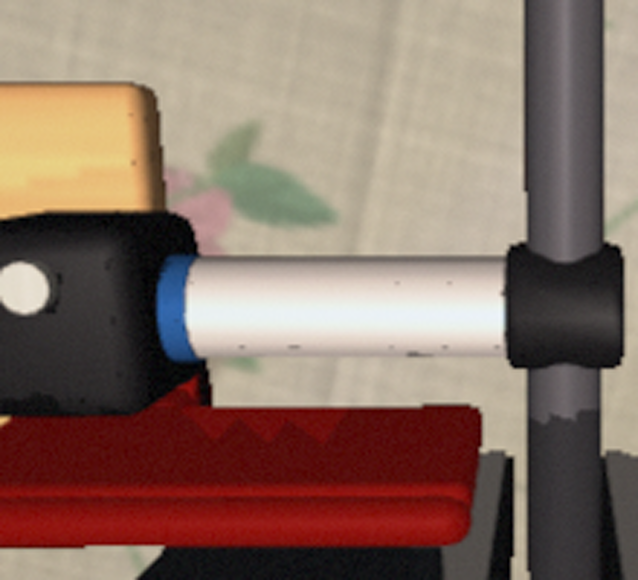

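Call:
step_arm(
  steps=[
    {"jaw": 0.155, "tx": 0.003, "ty": 0, "tz": 0, "ax": 0, "ay": 0, "az": 0},
    {"jaw": 0.155, "tx": 0.006, "ty": 0, "tz": 0, "ax": 0, "ay": 0, "az": 0},
    {"jaw": 0.155, "tx": 0.007, "ty": 0, "tz": 0, "ax": 0, "ay": 0, "az": 0},
    {"jaw": 0.155, "tx": 0.007, "ty": 0, "tz": 0, "ax": 0, "ay": 0, "az": 0},
  ],
)

```text
time: 5.9
tool_pos: [0.5263, -0.0511, 0.0353]
ee_rot: [3.135, 0.007, 0.256]
wrist_force: [-3.1, -6.5, 1.7]
width: 0.015
```

```bash
python3 rg.py w6.png
```

```text
5.9 [ 0.5263 -0.0511  0.0353] [3.1352 0.0065 0.2556] [-3.1 -6.5  1.7] [-1.05  0.51 -0.01] 0.015
ring 244 [[0.0332, -0.0692, -0.0226], [0.0376, -0.0586, -0.0173], [0.0465, -0.0562, -0.0093]]
ring px 103 157 164 199
lever 7449 [[0.0103, -0.0853, -0.0416], [0.0167, -0.0493, -0.0365], [0.0179, -0.0144, -0.0082]]
[(49, 46, 46), (45, 43, 44), (37, 34, 37), (30, 28, 30), (29, 28, 29), (25, 23, 27), (20, 21, 21), (23, 24, 27), (13, 17, 16), (13, 15, 16), (7, 10, 9), (6, 5, 7), (13, 11, 12), (11, 9, 9), (6, 4, 10), (8, 3, 4), (4, 6, 9), (6, 8, 11), (16, 23, 35), (9, 34, 61), (21, 43, 75), (23, 51, 87), (25, 57, 98), (30, 59, 100), (33, 60, 101), (27, 58, 99), (30, 61, 100), (29, 53, 87), (89, 87, 90), (125, 116, 111)]
```

Call:
step_arm(
  steps=[
    {"jaw": 0.155, "tx": 0.004, "ty": 0, "tz": 0, "ax": 0, "ay": 0, "az": 0},
    {"jaw": 0.155, "tx": 0.007, "ty": 0, "tz": 0, "ax": 0, "ay": 0, "az": 0},
    {"jaw": 0.155, "tx": 0.007, "ty": 0, "tz": 0, "ax": 0, "ay": 0, "az": 0},
    {"jaw": 0.155, "tx": 0.007, "ty": 0, "tz": 0, "ax": 0, "ay": 0, "az": 0},
  ],
)

```text
time: 6.4
tool_pos: [0.5273, -0.0511, 0.0348]
ee_rot: [3.136, 0.021, 0.256]
wrist_force: [-13.5, -9.8, 11.5]
width: 0.0142
```

```bash
python3 rg.py w7.png
```

```text
6.4 [ 0.5273 -0.0511  0.0348] [3.1355 0.0205 0.2559] [-13.5  -9.8  11.5] [-1.35  2.21  0.24] 0.0142
ring 201 [[0.0333, -0.0633, -0.0202], [0.0371, -0.0584, -0.0177], [0.0449, -0.0563, -0.0108]]
ring px 104 156 167 199
lever 7321 [[0.0094, -0.0852, -0.0423], [0.016, -0.0504, -0.0368], [0.0169, -0.0146, -0.0081]]
[(37, 33, 35), (32, 26, 30), (31, 27, 29), (26, 28, 25), (24, 22, 22), (13, 19, 19), (16, 19, 18), (18, 20, 19), (15, 16, 17), (6, 6, 7), (14, 15, 15), (8, 12, 13), (12, 7, 9), (12, 11, 14), (14, 12, 12), (9, 9, 9), (7, 4, 4), (6, 10, 17), (21, 37, 63), (27, 54, 88), (29, 54, 92), (27, 54, 92), (24, 51, 89), (26, 56, 90), (28, 56, 92), (23, 54, 90), (27, 56, 92), (23, 49, 79), (76, 74, 81), (108, 102, 97)]
```

View pics/c_w7.png

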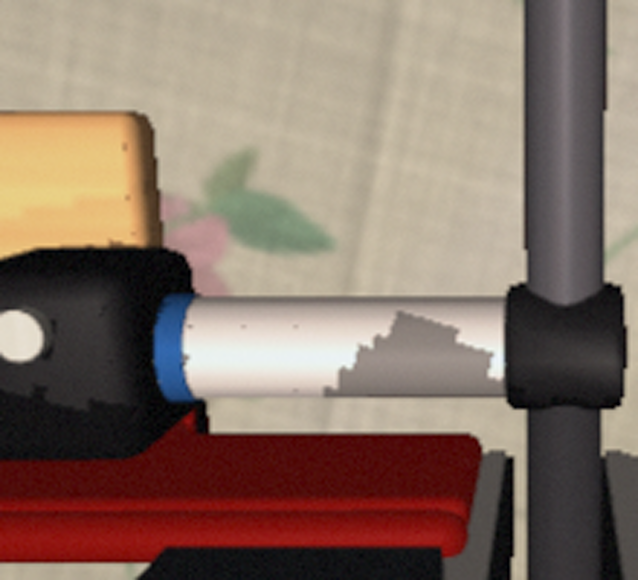

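Call:
step_arm(
  steps=[
    {"jaw": 0.14, "tx": 0.003, "ty": 0.0002, "tz": 0, "ax": 0, "ay": 0, "az": 0},
    {"jaw": 0.13, "tx": 0.003, "ty": 0.0006, "tz": 0, "ax": 0, "ay": 0, "az": 0},
    {"jaw": 0.12, "tx": 0.003, "ty": 0.001, "tz": 0, "ax": 0, "ay": 0, "az": 0},
    {"jaw": 0.05, "tx": 0.003, "ty": 0.0014, "tz": 0, "ax": 0, "ay": 0, "az": 0},
    {"jaw": 0.05, "tx": 0.003, "ty": 0.0014, "tz": 0, "ax": 0, "ay": 0, "az": 0},
    {"jaw": 0.05, "tx": 0.003, "ty": 0.0014, "tz": 0, "ax": 0, "ay": 0, "az": 0},
  ],
)

```text
time: 7.1
tool_pos: [0.5263, -0.0503, 0.0345]
ee_rot: [3.141, 0.029, 0.257]
wrist_force: [-9.3, -1.3, 10.3]
width: 0.0112
```

```bash
python3 rg.py w8.png
```

```text
7.1 [ 0.5263 -0.0503  0.0345] [3.1407 0.0295 0.2569] [-9.3 -1.3 10.3] [-0.24  1.51  0.23] 0.0112
ring 118 [[0.0333, -0.0739, -0.022], [0.0379, -0.0588, -0.0184], [0.0462, -0.0576, -0.0048]]
ring px 101 157 165 199
lever 7326 [[0.0099, -0.0842, -0.0423], [0.0164, -0.0493, -0.0369], [0.0175, -0.0137, -0.0099]]
[(47, 45, 44), (44, 40, 42), (41, 37, 39), (35, 33, 34), (26, 24, 27), (27, 25, 26), (28, 25, 26), (24, 22, 21), (18, 15, 18), (16, 15, 16), (7, 11, 10), (4, 5, 9), (6, 9, 6), (12, 15, 14), (3, 1, 4), (10, 12, 8), (8, 9, 13), (6, 6, 6), (16, 17, 17), (14, 21, 34), (18, 43, 75), (27, 57, 95), (28, 57, 97), (26, 49, 83), (81, 80, 84), (118, 108, 105), (124, 115, 110), (124, 115, 110), (121, 111, 108), (122, 114, 108)]
```

View pics/c_w8.png

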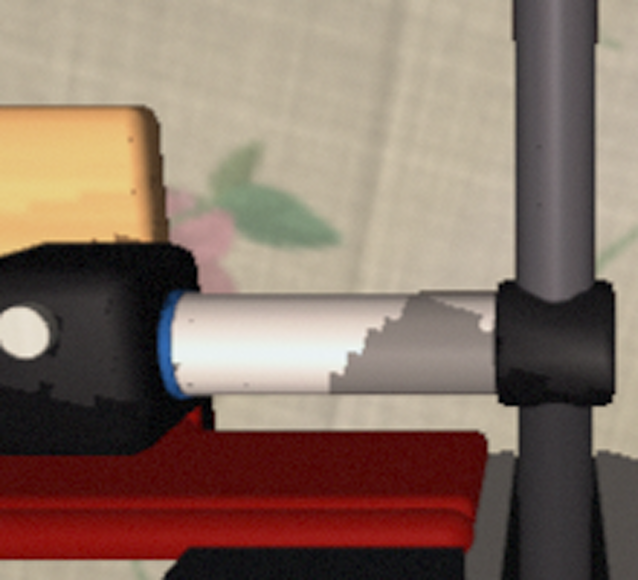

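Call:
step_arm(
  steps=[
    {"jaw": 0.05, "tx": 0.002, "ty": 0.0008, "tz": 0, "ax": 0, "ay": 0, "az": 0},
    {"jaw": 0.05, "tx": 0.002, "ty": 0.0014, "tz": 0, "ax": 0, "ay": 0, "az": 0},
    {"jaw": 0.05, "tx": 0.002, "ty": 0.0018, "tz": 0, "ax": 0, "ay": 0, "az": 0},
    {"jaw": 0.05, "tx": 0.002, "ty": 0.0018, "tz": 0, "ax": 0, "ay": 0, "az": 0},
  ],
)

```text
time: 7.6
tool_pos: [0.5262, -0.0501, 0.0345]
ee_rot: [-3.138, 0.035, 0.258]
wrist_force: [-5.6, -0.6, 8.5]
width: 0.0108
```

```bash
python3 rg.py w9.png
```

```text
7.6 [ 0.5262 -0.0501  0.0345] [-3.1384  0.0346  0.2579] [-5.6 -0.6  8.5] [-0.2   0.84  0.22] 0.0108
ring 121 [[0.0334, -0.0749, -0.022], [0.038, -0.0588, -0.0177], [0.0463, -0.0577, -0.0061]]
ring px 106 156 164 199
lever 7357 [[0.0098, -0.084, -0.0422], [0.0164, -0.049, -0.0368], [0.0176, -0.0134, -0.0097]]
[(50, 48, 48), (43, 39, 41), (38, 36, 38), (36, 34, 36), (32, 30, 31), (28, 26, 29), (25, 21, 25), (23, 21, 22), (14, 18, 19), (18, 14, 17), (14, 14, 14), (10, 11, 13), (9, 9, 8), (4, 6, 4), (8, 14, 12), (14, 15, 12), (10, 9, 10), (9, 9, 15), (8, 11, 13), (7, 10, 7), (17, 32, 58), (27, 53, 86), (28, 52, 89), (22, 45, 78), (44, 53, 72), (83, 81, 84), (102, 94, 93), (105, 96, 94), (105, 96, 92), (105, 97, 91)]
```

Call:
step_arm(
  steps=[
    {"jaw": 0.05, "tx": -0.001, "ty": 0, "tz": 0, "ax": 0, "ay": 0.01, "az": 0},
    {"jaw": 0.05, "tx": -0.001, "ty": 0.001, "tz": 0, "ax": 0, "ay": 0.02, "az": 0},
    {"jaw": 0.05, "tx": -0.001, "ty": 0.002, "tz": 0, "ax": 0, "ay": 0.02, "az": 0},
    {"jaw": 0.05, "tx": -0.001, "ty": 0.002, "tz": 0, "ax": 0, "ay": 0.02, "az": 0},
  ],
)

```text
time: 8.1
tool_pos: [0.5267, -0.0517, 0.0345]
ee_rot: [-3.138, 0.012, 0.258]
wrist_force: [4.8, 0.9, -0.3]
width: 0.011
```

```bash
python3 rg.py w10.png
```

```text
8.1 [ 0.5267 -0.0517  0.0345] [-3.1377  0.012   0.2579] [ 4.8  0.9 -0.3] [-0.1  -0.95  0.08] 0.011
ring 191 [[0.0331, -0.0652, -0.0213], [0.0376, -0.0595, -0.0174], [0.0463, -0.0577, -0.0085]]
ring px 110 154 164 199
lever 7427 [[0.0101, -0.0865, -0.0419], [0.0166, -0.0504, -0.0367], [0.0178, -0.0149, -0.0089]]
[(35, 33, 35), (32, 32, 32), (26, 26, 27), (24, 24, 23), (23, 21, 24), (14, 13, 20), (18, 16, 19), (6, 9, 12), (9, 2, 4), (8, 13, 13), (4, 8, 9), (13, 7, 11), (14, 11, 12), (6, 10, 11), (8, 4, 8), (2, 6, 3), (16, 21, 29), (14, 31, 54), (22, 50, 82), (27, 58, 95), (27, 57, 95), (30, 59, 96), (30, 58, 96), (31, 57, 92), (31, 49, 76), (85, 83, 86), (117, 107, 104), (121, 112, 107), (119, 109, 106), (118, 107, 105)]
```

Call:
step_arm(
  steps=[
    {"jaw": 0.05, "tx": 0, "ty": 0.0006, "tz": 0, "ax": 0, "ay": 0, "az": 0},
    {"jaw": 0.05, "tx": 0, "ty": 0.001, "tz": 0, "ax": 0, "ay": 0, "az": 0},
    {"jaw": 0.05, "tx": 0, "ty": 0.001, "tz": 0, "ax": 0, "ay": 0, "az": 0},
    {"jaw": 0.05, "tx": 0, "ty": 0.001, "tz": 0, "ax": 0, "ay": 0, "az": 0},
  ],
)

```text
time: 8.6
tool_pos: [0.527, -0.0527, 0.0345]
ee_rot: [-3.138, 0.012, 0.258]
wrist_force: [3.6, -1.0, 0.8]
width: 0.0112
```

```bash
python3 rg.py w11.png; python3 - <<'E'
from h import *
a=[cv2.imread(f'pics/w{i}.png')[150:210,120:180] for i in (7,11)]
cv2.imwrite('pics/z11.png',np.vstack([cv2.resize(np.hstack(a),(760,380),interpolation=cv2.INTER_NEAREST),cv2.resize(cv2.imread('pics/w11.png')[130:280,0:560],(760,204))]))
E
```

```text
8.6 [ 0.527  -0.0527  0.0345] [-3.1377  0.0121  0.2578] [ 3.6 -1.   0.8] [-0.2  -0.67  0.13] 0.0112
ring 216 [[0.0332, -0.0646, -0.02], [0.0378, -0.0599, -0.0171], [0.0457, -0.0577, -0.0051]]
ring px 101 153 164 199
lever 7204 [[0.0107, -0.0867, -0.0418], [0.0166, -0.0512, -0.0366], [0.0177, -0.0164, -0.0094]]
[(25, 21, 21), (22, 22, 20), (14, 9, 12), (12, 15, 11), (18, 17, 16), (15, 15, 16), (12, 12, 14), (4, 1, 8), (13, 16, 13), (4, 5, 7), (7, 10, 4), (7, 8, 6), (8, 10, 11), (9, 8, 13), (11, 11, 15), (20, 38, 65), (25, 53, 89), (27, 52, 91), (21, 52, 90), (23, 53, 92), (28, 54, 93), (25, 53, 92), (29, 58, 94), (29, 54, 89), (30, 50, 73), (80, 78, 81), (114, 104, 101), (118, 109, 103), (116, 107, 103), (115, 105, 100)]
```

View pics/z11.png

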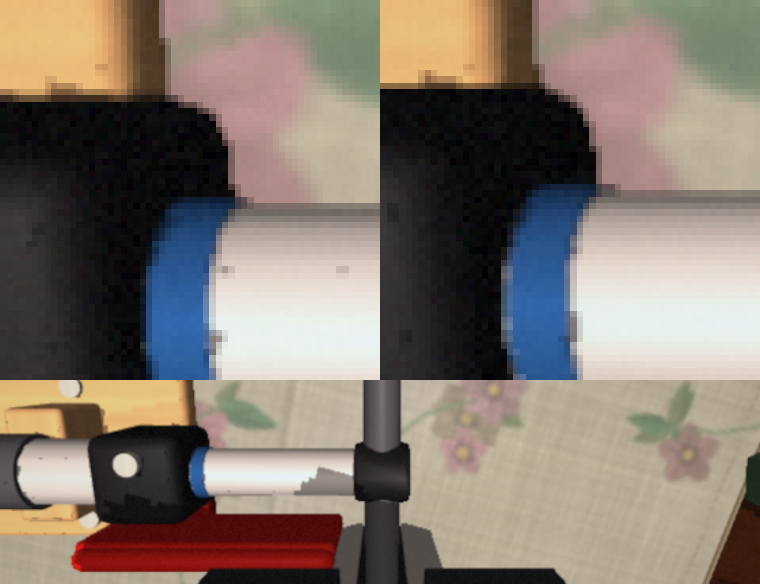

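```bash
python3 - <<'E'
from h import *
u=np.array([.9666,.2563]);v=np.array([-u[1],u[0]])
def red(c):
    p,d,m=snap(c); hsv=cv2.cvtColor(p,cv2.COLOR_RGB2HSV)
    st=silhouettes(c,'stand')[0]['pixels']
    k=((hsv[...,0]<6)|(hsv[...,0]>175))&(hsv[...,1]>180)
    w=world(m,d,k); L=lambda w:np.c_[w[:,:2]@u,w[:,:2]@v,w[:,2]]
    w=L(w); s=L(world(m,d,st))
    m0=np.array([.569,-.088]); x0=m0@u; y0=m0@v+.11
    w=w-[x0,y0,0]; s=s-[x0,y0,0]
    w=w[(abs(w[:,0])<.06)&(abs(w[:,1])<.06)]
    a=s[(abs(s[:,0])<.03)&(s[:,1]>.04)&(s[:,2]>.05)]
    print(c,len(w),'tube axis x',np.median(a[:,0]).round(4),len(a))
    for lo,hi in [(.03,.045),(.045,.06),(.06,.07),(.07,.08)]:
        q=w[(w[:,2]>lo)&(w[:,2]<hi)]
        if len(q)>5: print(lo,len(q),np.percentile(q[:,0],[5,50,95]).round(4),q[:,1].min().round(3),q[:,1].max().round(3))
    for n in ['jade','tin','tealight']:
        z=silhouettes(c,n)
        if z: print(n,np.median(world(m,d,z[0]['pixels']),0).round(3))
    o=get_obs();print(o['time'],o['tool_pos'].round(4),o['wrist_force'].round(1))
    if c=='scene': cv2.imwrite('pics/sc.png',cv2.resize(p[150:260,230:360,::-1],None,fx=5,fy=5,interpolation=cv2.INTER_CUBIC))
red('scene');red('top')
E
```

```text
scene 170 tube axis x -0.0005 665
0.03 30 [-0.0203 -0.0179 -0.013 ] 0.005 0.024
0.045 37 [-0.0202 -0.0189 -0.0121] -0.011 0.025
0.06 26 [-0.0213 -0.0194 -0.012 ] -0.031 0.024
0.07 74 [-0.0222 -0.0195 -0.0162] -0.026 0.024
jade [0.423 0.12  0.021]
tin [0.423 0.119 0.021]
tealight [0.439 0.05  0.013]
8.95 [ 0.527  -0.0527  0.0345] [ 4.  -1.   0.6]
top 12 tube axis x -0.0021 430
jade [ 0.583 -0.206  0.049]
tin [0.424 0.112 0.021]
tealight [0.439 0.047 0.013]
9.2 [ 0.527  -0.0527  0.0345] [ 2.8 -0.6  1.1]
```

View pics/sc.png

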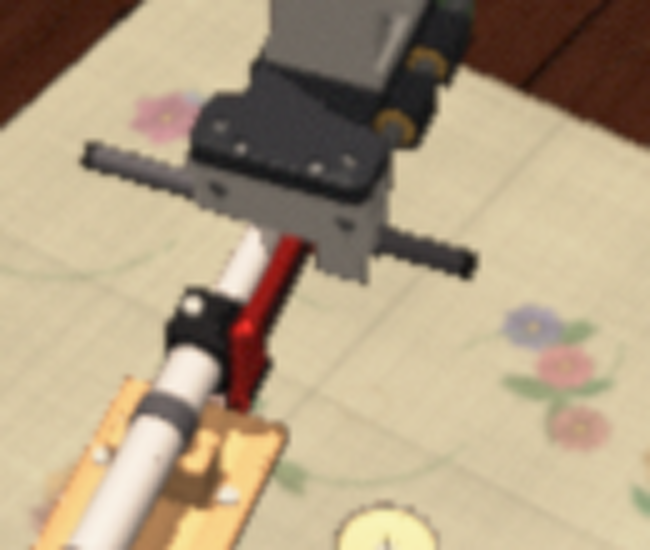

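```bash
python3 -c "
from bench import *
print(close_job()); o=get_obs(); print(o['time'],o['tool_pos'],o['width'])"
```

```text
the job is handed in; nothing more can be done
None
the job is handed in; nothing more can be done
```

I gripped the cross bar near its -x end and pushed the leg in. With the grip eased, I slid along the bar so the inner finger swung the lever shut. I then gripped the bar again, set the leg back to its mark and handed in at about 9.2 s, still holding.

**Last checks**
- **Leg:** The whole 4 mm ring was visible, with its edge at the collar mouth and no more than a hairline gap.
- **Grip:** Closed on the bar with 11 mm between the fingers. The pose was steady in the last readings, with a wrist force of about 3–4 N.
- **Lever:** It stopped hard when pressed, at about 16 N. The scene camera then showed it upright, with its outer face at about -20.5 mm against -21 mm expected. The lip read about -22 mm against -24 mm, which is within the camera's accuracy. The top camera saw too little of the lever to confirm this.
- **Crystal, tin and tealight:** Their positions match those measured at the start. The scene camera's last "jade" hit was really the tin, so for the crystal I relied on the top camera.

**What didn't go cleanly:** When I gripped the bar again, the leg went about 2 mm past its mark, with the ring partly inside the collar. Friction against the lever seemed to hold it there, so I eased off the lever and brought the leg back out. It did not spring back beyond the mark in any picture. After that I did not press the lever again, so it is held shut by its hinge friction.

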